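# Find the tight spot in the paper trimmer's slide

### The arm

A 6-joint arm with a two-finger parallel gripper is mounted at the origin on the work surface. World frame = base frame: x ahead of the robot, y to its left, z up, the work surface at z = 0. Lengths are in m, angles in rad, forces in N, time in s.
With the tool pointing down it reaches from about 0.425 to 0.925 m from the base axis. Payload 12.5 kg.
Tool frame: the origin (TCP) lies at the very end of the fingers, on their centre line; the grasp point (between the pads) lies 19 mm behind it; z points along the fingers, y is the line along which they close (so a half turn about z gives the same grasp; the last joint's range is limited). The gripper opens to 85 mm and grips with 20 to 120 N. Pads are 22 mm wide; open, the fingers measure 114 mm over their backs; the gripper's body (76 mm by 85 mm) begins 54 mm behind the grasp point. The pads swing forward as they close: fully open they stand 13 mm farther back than shut.
Start: joints at [1.109, 0.491, 1.559, -0, 1.092, -0.106], TCP at [0.218, 0.586, 0.231] pointing down, gripper open.
Joint ranges: [-3.1, 3.1], [-0.84, 2.19], [0.05, 2.79], [-1.13, 4.28], [0.06, 2.93], [-2.69, 2.69]. Speed limits (rad/s): [2.22, 2.22, 2.79, 3.14, 3.14, 3.14].

### API

Orientations are given as a 3x3 rotation matrix whose columns are the frame's x, y, z axes.
In Python, from plant import state, optics, manip gives the robot as it stands.
- The arm moves only by the tool move_arm, never from a script. Its argument "commands" is one flat list of numbers, 5 for each row, row after row: the closure, from 0 (fully open) to 1 (shut), then the shift along the tool's x, y, z in mm, then the turn about the tool's z in rad. In form: [grip, tx, ty, tz, turn, grip, tx, ty, tz, turn, ...]. A call has 1 to 8 rows; each row is the pose to reach, as a shift and turn from the pose commanded when the call began, along the tool's axes at that moment; what a row does not reach only later rows make up. A row lasts 1/12 s, in which the tool goes at most 41.7 mm and 7.16 degrees, less where a joint would pass 70% of its speed; a pose out of reach is approached as far as the arm can. A call with a gripper value outside its range is refused whole. The fingers move at their own pace and stop on an object; the grip force is fixed at half the most. Time passes only in rows, so rows that repeat a pose let the fingers close. It gives the time, the measured TCP pose, the force, the opening and the grip force at its end, in the units of the state.
- state(): the state, without advancing time (a new reading comes with each control period).
- optics.read_camera(name): name is "scene" or "top"; returns a dict with "img" (384x512x3 uint8, blue, green, red), "fovy" (degrees; the focal length in pixels is half the picture's height over the tangent of half this angle, whatever the lens; pixels are square), "cx", "cy" (the principal point, pixels), "dist_coeffs" ([k1, k2, p1, p2, k3] as OpenCV has them; the pictures are not rectified), "extrinsics" (4x4, takes a point from camera to world coordinates). Camera axes: x right, y up, looking along -z (the intrinsics and any distortion apply to the point x, -y, -z); pixel columns grow to the right and rows downward; lengths in m; the calibration is good to about 2 mm. A picture is of the moment at which its call begins. There is no depth.
- manip.finish_job(): hands the job in; it is judged then, once.
The state is a dict: "t": time; "joints": joint angles; "dq": joint speeds; "joint_torque": joint torques, N m; "tcp_pos": TCP position; "orientation": TCP orientation; "force": force on the tool from outside, world axes, zero at the start; "ft_torque": the same for the moment, N m; "finger_gap": finger opening in m; "grip_force": force on a finger pad.
Only numpy, scipy, OpenCV 4.12 (cv2) and the standard library are available. Lean on these libraries where they do the work, as an engineer would, in place of code of your own. Each camera call takes 0.05 s, during which the arm holds its last target. There are 200 camera calls.

### The job

The cutting head of the paper trimmer drags at one place on its rail, where label glue has dried in the slot. Slowly bring the head to the left-hand stop, then run it through its full travel to the right-hand stop, coming up to each stop gently and feeling for where it drags. Then leave the head standing in the middle of that tight spot, so that I know where to clean, and let go; leave the other things on the bench alone.

Things in the scene. Friction and masses are not known exactly. Their poses are not given: they have to be found in the camera images.
- trimmer: Rotary paper trimmer, fixed: aluminium board 240 x 452 mm, top 18 mm above the bench; along its far edge a guide rail 22 mm wide, top 56 mm above the bench, between black end brackets (62 mm high, inner faces 196 mm from the rail's middle). Origin on the bench under the rail's middle; x across the rail, away from the robot; y along the rail to the robot's left; z up.
- stop_left (a point): Face of the rubber buffer at the left-hand (+y) end of the rail, on the rail's centre line, 48 mm above the bench. The buffer yields about 1 mm for 5 N.
- stop_right (a point): Face of the rubber buffer at the right-hand (-y) end of the rail, on the rail's centre line, 48 mm above the bench; 380 mm from the other.
- cutter_head: The trimmer's cutting head, sliding on the rail: grey plastic block 44 mm across the rail, 60 mm along it, 30 to 66 mm above the bench, a round black blade guard on the board's side (reaching 35 mm from the rail's middle), a black palm grip on top. Origin on the rail's centre line in the middle of the head, 48 mm above the bench; axes as the trimmer's.
- head_grip (a point): Middle of the black palm grip on the cutting head: 28 mm across the rail, 48 mm along the rail, from 66 to 96 mm above the bench; this point is 81 mm above the bench. The grip can be pinched from above, or pushed along by a finger at either end.
- carriage (a joint): Head's travel: 0 m touching the left-hand buffer, 0.320 touching the right-hand one; starts at 0.25 to 0.31, stays where left. Drag 1 to 2 N; on the one tight spot, out of sight in the slot, 4 to 11 N, most when running up on it. The spot's middle is somewhere between 0.06 and 0.22; the drag begins about 13 mm before it and ends about 13 mm after it.
- bottle: Bystander: full water bottle, 64 mm across, 205 mm high, standing on the bench beyond the trimmer. Origin at the middle of its underside.
- tape_roll: Bystander: roll of packing tape lying flat, 104 mm across, 48 mm high, beyond the trimmer. Origin at the middle of its underside.
- bookend: Bystander: L-shaped dark steel bookend, 100 x 85 mm, 138 mm high, beyond the trimmer. Origin at the middle of its underside.
- books: Bystander: stack of three paperbacks, 200 x 130 mm, 67 mm high, to the left of the trimmer. Origin at the middle of its underside.

How it is judged:
By the outcome, as a careful person would: the job done as asked, in the order asked, and still so for the second after the job is handed in, with the robot touching nothing.
It also fails if it takes over 70 s, if anything falls off the work surface, if the arm or the gripper's body presses on something with over 40 N, if the wrist force passes 120 N, or if a joint passes its speed limit or range.

## Working session

There is one attempt and no reset: what is moved stays moved. The work goes in short steps, Python scripts to look and compute and a tool call to move; the robot and the scene stay as the last step left them, time stands still between calls to the robot, and variables do not carry over. Pictures are saved under pics/ and viewed, at most 10 in all, crops included, and the job is handed in when it is done.

Besides the shell and the picture viewer there is one more tool, called after "Request:" by a JSON object that holds its "op" and its "data", one argument or row to a line. move_arm: Moves the arm, as the interface text tells. Its arguments: {"type":"object","properties":{"commands":{"type":"array"}},"required":["commands"]}

```bash
mkdir -p pics; cat > h.py <<'E'
import numpy as np, cv2
from plant import state, optics, manip
def cam(n):
    d=optics.read_camera(n); h,w=d["img"].shape[:2]
    f=h/2/np.tan(np.radians(d["fovy"])/2)
    d["K"]=np.array([[f,0,d["cx"]],[0,f,d["cy"]],[0,0,1.]]); d["D"]=np.array(d["dist_coeffs"],float); d["E"]=np.array(d["extrinsics"]); return d
def toplane(d,px,z):
    p=cv2.undistortPoints(np.array(px,float).reshape(-1,1,2),d["K"],d["D"]).reshape(-1,2)
    r=np.c_[p[:,0],-p[:,1],-np.ones(len(p))]@d["E"][:3,:3].T; o=d["E"][:3,3]
    return o+r*((z-o[2])/r[:,2])[:,None]
E
python3 - <<'E'
from h import *
for n in("scene","top"):
    d=cam(n); cv2.imwrite(f"pics/{n}0.png",d["img"]); print(n,d["E"][:3,3].round(3),d["fovy"])
s=state(); print(s["t"],s["tcp_pos"],s["orientation"],s["force"],s["finger_gap"])
E
```

```text
scene [ 1.219 -0.266  0.862] 48.15481495751726
top [0.346 0.075 1.381] 49.03524992622036
0.1 [0.21761615 0.58568274 0.23078711] [[-9.37360820e-01  3.48359766e-01 -4.08453122e-04]
 [ 3.48359999e-01  9.37360393e-01 -8.96750686e-04]
 [ 7.04759200e-05 -9.82867687e-04 -9.99999515e-01]] [ 0.21031535  0.09820839 -0.43239825] 0.08559154834015173
```

View pics/scene0.png

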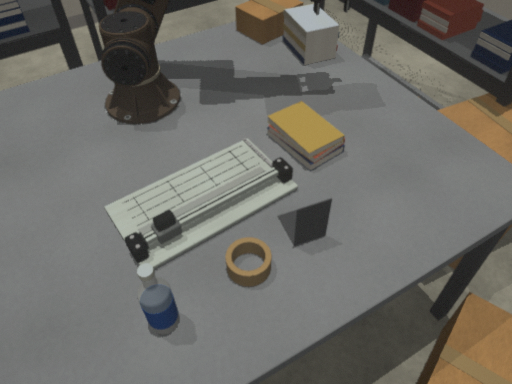

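View pics/top0.png

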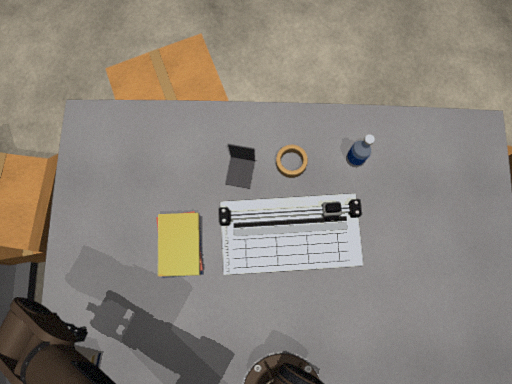

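The top view shows the trimmer, with brackets near (225,215) and (355,208), and the head's grip near (333,208). I'll get their world positions.

```bash
python3 - <<'E'
from h import *
d=cam("top"); im=d["img"]
g=im.max(2); m=(g<60).astype(np.uint8); m[:190]=0;m[236:]=0;m[:,:212]=0;m[:,370:]=0
n,l,st,c=cv2.connectedComponentsWithStats(m)
for i in range(1,n):
    if st[i,4]>15: print(st[i],c[i].round(1),toplane(d,[c[i]],0.062)[0].round(4),toplane(d,[c[i]],0.096)[0].round(4))
cv2.imwrite("pics/crop.png",cv2.resize(im[185:285,210:370],None,fx=5,fy=5,interpolation=cv2.INTER_CUBIC))
print(toplane(d,[[222,215],[358,208],[360.5,265],[225,273]],0.018).round(3))
E
```

```text
[349 199  12  19 163] [354.4 208.1] [ 0.5817 -0.22    0.062 ] [ 0.5756 -0.2124  0.096 ]
[325 203  17  10 140] [332.7 207.3] [ 0.5826 -0.1502  0.062 ] [ 0.5766 -0.1444  0.096 ]
[219 208  12  18 151] [224.3 216.5] [0.545 0.194 0.062] [0.5399 0.1909 0.096 ]
[234 214 112  13 407] [293.2 221.1] [ 0.5355 -0.0241  0.062 ] [ 0.5307 -0.0215  0.096 ]
[[ 0.556  0.206  0.018]
 [ 0.59  -0.242  0.018]
 [ 0.404 -0.247  0.018]
 [ 0.369  0.189  0.018]]
```

View pics/crop.png

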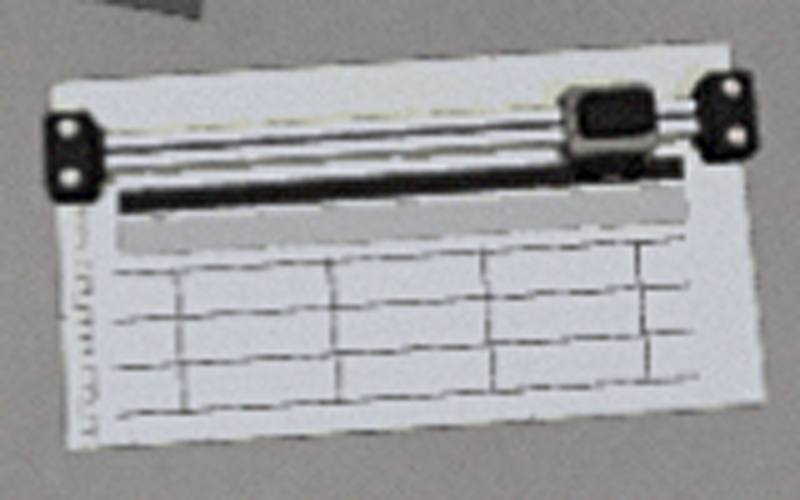

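Request:
{"op": "move_arm", "data": {
  "commands": [0,-20,-19,0,0.05,0,-45,-43,0,0.1,0,-71,-67,0,0.15,0,-98,-92,0,0.2,0,-125,-118,0,0.25,0,-152,-144,0,0.3,0,-179,-170,0,0.35,0,-206,-195,0,0.4]
}}

```text
t: 0.82
tcp_pos: [0.3431, 0.3296, 0.2313]
orientation: [[-0.726, 0.687, -0.0], [0.687, 0.726, -0.0], [0.0, -0.0, -1.0]]
force: [1.4, 0.4, 0.1]
finger_gap: 0.0855
grip_force: 0.0
```

```bash
cat >> h.py <<'E'
M=np.array([0.5634,-0.013]); yaw=0.0885
def to(x,y,z):
    s=state(); R=s["orientation"]; v=R.T@(np.array([x,y,z])-s["tcp_pos"])*1000
    a=np.arctan2(R[1,1],R[0,1]); print("t",round(s["t"],2),"pos",s["tcp_pos"].round(4),"F",s["force"].round(1),"move",v.round(1),"turn",round(a-yaw,3))
E
python3 -c "
from h import *
to(.5766,-.1444,.231)"
```

```text
t 0.82 pos [0.3431 0.3296 0.2313] F [1.4 0.4 0.1] move [-4.954e+02 -1.837e+02  3.000e-01] turn 0.724
```

Request:
{"op": "move_arm", "data": {
  "commands": [0,-31,-11,0,0.05,0,-62,-23,0,0.1,0,-93,-34,0,0.15,0,-124,-46,0,0.2,0,-155,-57,0,0.25,0,-186,-69,0,0.3,0,-217,-80,0,0.35,0,-248,-92,0,0.4]
}}

```text
t: 1.48
tcp_pos: [0.4607, 0.0927, 0.2313]
orientation: [[-0.401, 0.916, 0.0], [0.916, 0.401, 0.0], [0.0, 0.0, -1.0]]
force: [0.7, 0.6, 0.2]
finger_gap: 0.0854
grip_force: 0.0
```

Request:
{"op": "move_arm", "data": {
  "commands": [0,-36,2,0,0.05,0,-72,3,0,0.1,0,-108,5,0,0.15,0,-144,6,0,0.2,0,-180,8,0,0.25,0,-216,10,0,0.3,0,-246,11,0,0.324,0,-264,12,0,0.324]
}}

```text
t: 2.15
tcp_pos: [0.5785, -0.1454, 0.2308]
orientation: [[-0.087, 0.996, -0.0], [0.996, 0.087, -0.0], [-0.0, -0.0, -1.0]]
force: [-0.9, -0.0, -0.4]
finger_gap: 0.0854
grip_force: 0.0
```

```bash
python3 -c "
from h import *
to(.5766,-.1444,.110)
d=cam('scene'); cv2.imwrite('pics/s1.png',cv2.resize(d['img'][130:290,60:260],None,fx=3,fy=3))"
```

```text
t 2.15 pos [ 0.5785 -0.1454  0.2308] F [-0.9 -0.  -0.4] move [  1.2  -1.8 120.8] turn -0.001
```

View pics/s1.png

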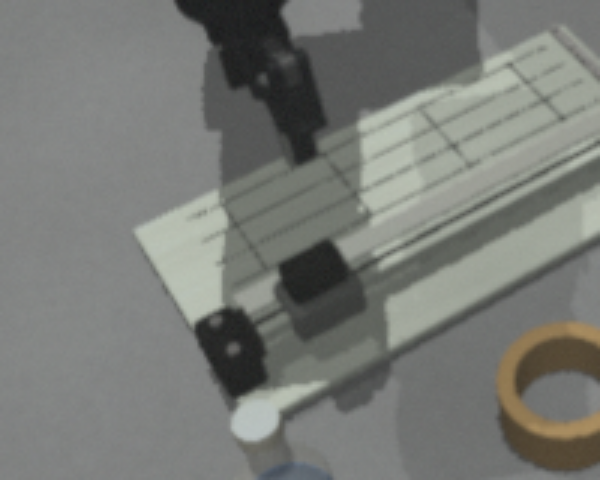

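The scene view shows the gripper above the head and lined up with the grip, so I'll go down and then close.

Request:
{"op": "move_arm", "data": {
  "commands": [0,1,-2,20,0,0,1,-2,45,0,0,1,-2,70,0,0,1,-2,95,0,0,1,-2,115,0,0,1,-2,135,0,0,1,-2,150,0,0,1,-2,159,0]
}}

```text
t: 2.87
tcp_pos: [0.5749, -0.1412, 0.0704]
orientation: [[-0.091, 0.996, -0.002], [0.996, 0.091, 0.001], [0.001, -0.002, -1.0]]
force: [-0.6, -0.9, -0.0]
finger_gap: 0.0856
grip_force: 0.0
```

Request:
{"op": "move_arm", "data": {
  "commands": [0,0,0,0,0,0.2,0,0,0,0,0.4,0,0,0,0,0.45,0,0,0,0,0.5,0,0,0,0,0.55,0,0,0,0,0.6,0,0,0,0,0.6,0,0,0,0]
}}

```text
t: 3.53
tcp_pos: [0.576, -0.1417, 0.0727]
orientation: [[-0.091, 0.996, 0.001], [0.996, 0.091, -0.0], [-0.0, 0.001, -1.0]]
force: [0.9, 0.3, 1.2]
finger_gap: 0.0343
grip_force: 0.8
```

```bash
python3 -c "
from h import *
to(.5766,-.1444,.072); print(state()['finger_gap'],state()['grip_force'],state()['ft_torque'])
d=cam('scene'); cv2.imwrite('pics/s2.png',cv2.resize(d['img'][150:290,80:260],None,fx=3,fy=3))"
```

```text
t 3.53 pos [ 0.576  -0.1417  0.0727] F [0.9 0.3 1.2] move [-2.7  0.4  0.7] turn 0.002
0.03433381763908386 0.7760433666408062 [ 0.02541264 -0.20737994 -0.01706842]
```

View pics/s2.png

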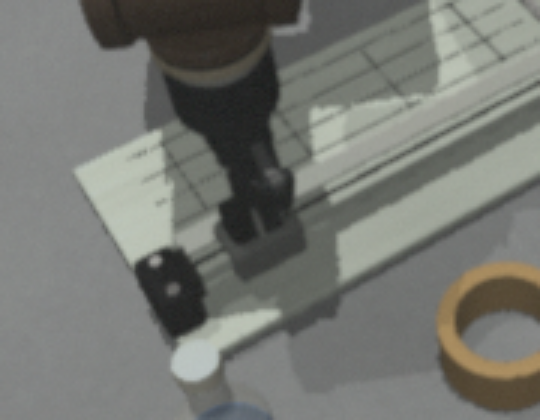

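Request:
{"op": "move_arm", "data": {
  "commands": [0.7,0,0,0,0,0.8,0,0,0,0,0.9,0,0,0,0,1,0,0,0,0,1,0,0,0,0,1,0,0,0,0]
}}

```text
t: 4.08
tcp_pos: [0.5788, -0.1422, 0.0734]
orientation: [[-0.09, 0.996, 0.007], [0.996, 0.09, -0.002], [-0.002, 0.007, -1.0]]
force: [14.9, 1.2, 1.0]
finger_gap: 0.0269
grip_force: 59.0
```

Request:
{"op": "move_arm", "data": {
  "commands": [1,1,0,0,0,1,3,0,0,0,1,6,0,0,0,1,9,0,0,0]
}}

```text
t: 4.42
tcp_pos: [0.578, -0.1333, 0.0734]
orientation: [[-0.09, 0.996, 0.008], [0.996, 0.09, -0.002], [-0.003, 0.007, -1.0]]
force: [15.5, -0.8, 0.8]
finger_gap: 0.0266
grip_force: 59.0
```

```bash
python3 -c "
from h import *
to(.5766,-.1444,.072); print(state()['finger_gap'],state()['grip_force'],state()['ft_torque'])"
```

```text
t 4.42 pos [ 0.578  -0.1333  0.0734] F [15.5 -0.8  0.8] move [-10.9  -2.4   1.4] turn 0.002
0.026646628349560428 58.97370994091034 [-0.08260328 -1.84174279 -0.11688413]
```

Request:
{"op": "move_arm", "data": {
  "commands": [1,2,1,0,0,1,5,2,0,0,1,8,3,0,0,1,11,3,0,0,1,14,3,0,0,1,17,3,0,0,1,20,3,0,0,1,23,3,0,0]
}}

```text
t: 5.08
tcp_pos: [0.5762, -0.1098, 0.0734]
orientation: [[-0.091, 0.996, 0.002], [0.996, 0.091, -0.001], [-0.001, 0.002, -1.0]]
force: [0.8, -1.0, 11.0]
finger_gap: 0.0269
grip_force: 60.3
```

Request:
{"op": "move_arm", "data": {
  "commands": [1,3,0,0,0,1,6,0,0,0,1,9,0,0,0,1,12,0,0,0,1,15,0,0,0,1,18,0,0,0,1,21,0,0,0,1,24,0,0,0]
}}

```text
t: 5.75
tcp_pos: [0.5741, -0.0859, 0.0734]
orientation: [[-0.091, 0.996, 0.002], [0.996, 0.091, -0.001], [-0.001, 0.002, -1.0]]
force: [0.4, -1.9, 10.5]
finger_gap: 0.0269
grip_force: 60.3
```

Request:
{"op": "move_arm", "data": {
  "commands": [1,2,0,0,0,1,4,0,-1,0,1,6,0,-1,0,1,8,0,-1,0]
}}

```text
t: 6.08
tcp_pos: [0.5734, -0.0777, 0.0734]
orientation: [[-0.091, 0.996, 0.001], [0.996, 0.091, -0.0], [-0.0, 0.001, -1.0]]
force: [5.5, -1.3, -0.9]
finger_gap: 0.0268
grip_force: 61.2
```

Request:
{"op": "move_arm", "data": {
  "commands": [1,2,0,0,0,1,4,0,0,0,1,6,0,0,0,1,8,0,0,0]
}}

```text
t: 6.42
tcp_pos: [0.5727, -0.0697, 0.0734]
orientation: [[-0.091, 0.996, 0.001], [0.996, 0.091, -0.0], [-0.0, 0.001, -1.0]]
force: [5.4, -2.2, 0.5]
finger_gap: 0.027
grip_force: 61.2
```

Request:
{"op": "move_arm", "data": {
  "commands": [1,2,0,0,0,1,4,0,0,0,1,6,0,0,0,1,8,0,0,0]
}}

```text
t: 6.75
tcp_pos: [0.572, -0.0617, 0.0734]
orientation: [[-0.091, 0.996, 0.002], [0.996, 0.091, -0.0], [-0.0, 0.002, -1.0]]
force: [4.7, -1.7, -0.5]
finger_gap: 0.0269
grip_force: 61.2
```

Request:
{"op": "move_arm", "data": {
  "commands": [1,2,0,0,0,1,4,0,0,0,1,6,0,0,0,1,8,0,0,0]
}}

```text
t: 7.08
tcp_pos: [0.5713, -0.0538, 0.0734]
orientation: [[-0.091, 0.996, 0.002], [0.996, 0.091, -0.0], [-0.0, 0.002, -1.0]]
force: [5.5, -1.0, -0.2]
finger_gap: 0.027
grip_force: 61.2
```

Request:
{"op": "move_arm", "data": {
  "commands": [1,2,0,0,0,1,4,0,0,0,1,6,0,0,0,1,8,0,0,0]
}}

```text
t: 7.42
tcp_pos: [0.5706, -0.0458, 0.0734]
orientation: [[-0.091, 0.996, 0.002], [0.996, 0.091, -0.0], [-0.0, 0.002, -1.0]]
force: [6.3, -2.1, -0.6]
finger_gap: 0.0271
grip_force: 61.2
```

Request:
{"op": "move_arm", "data": {
  "commands": [1,2,0,0,0,1,4,0,0,0,1,6,0,0,0,1,8,0,0,0]
}}

```text
t: 7.75
tcp_pos: [0.5699, -0.0379, 0.0734]
orientation: [[-0.091, 0.996, 0.002], [0.996, 0.091, -0.0], [-0.0, 0.002, -1.0]]
force: [6.7, -0.7, -0.6]
finger_gap: 0.0269
grip_force: 61.1
```

Request:
{"op": "move_arm", "data": {
  "commands": [1,2,0,0,0,1,4,0,0,0,1,6,0,0,0,1,8,0,0,0]
}}

```text
t: 8.08
tcp_pos: [0.5692, -0.0299, 0.0734]
orientation: [[-0.091, 0.996, 0.002], [0.996, 0.091, -0.0], [-0.0, 0.002, -1.0]]
force: [6.8, -1.2, -1.2]
finger_gap: 0.027
grip_force: 61.1
```

Request:
{"op": "move_arm", "data": {
  "commands": [1,2,0,0,0,1,4,0,0,0,1,6,0,0,0,1,8,0,0,0]
}}

```text
t: 8.42
tcp_pos: [0.5686, -0.0219, 0.0734]
orientation: [[-0.091, 0.996, 0.002], [0.996, 0.091, -0.0], [-0.0, 0.002, -1.0]]
force: [6.5, -0.8, -1.0]
finger_gap: 0.0265
grip_force: 61.1
```

Request:
{"op": "move_arm", "data": {
  "commands": [1,2,0,0,0,1,4,0,0,0,1,6,0,0,0,1,8,0,0,0]
}}

```text
t: 8.75
tcp_pos: [0.5679, -0.0139, 0.0734]
orientation: [[-0.091, 0.996, 0.002], [0.996, 0.091, -0.0], [-0.0, 0.002, -1.0]]
force: [7.3, -0.2, -1.7]
finger_gap: 0.027
grip_force: 61.1
```

Request:
{"op": "move_arm", "data": {
  "commands": [1,2,0,0,0,1,4,0,0,0,1,6,0,0,0,1,8,0,0,0]
}}

```text
t: 9.08
tcp_pos: [0.5672, -0.006, 0.0735]
orientation: [[-0.091, 0.996, 0.002], [0.996, 0.091, -0.0], [-0.0, 0.002, -1.0]]
force: [7.0, -1.3, -1.7]
finger_gap: 0.0267
grip_force: 61.1
```

Request:
{"op": "move_arm", "data": {
  "commands": [1,2,0.5,0,0,1,4,1,0,0,1,6,1,0,0,1,8,1,0,0]
}}

```text
t: 9.42
tcp_pos: [0.5665, 0.0022, 0.0734]
orientation: [[-0.091, 0.996, 0.0], [0.996, 0.091, 0.0], [0.0, 0.0, -1.0]]
force: [2.6, -1.3, 2.9]
finger_gap: 0.0266
grip_force: 61.6
```

Request:
{"op": "move_arm", "data": {
  "commands": [1,2,0,0,0,1,4,0,0,0,1,6,0,0,0,1,8,0,0,0]
}}

```text
t: 9.75
tcp_pos: [0.5658, 0.0103, 0.0734]
orientation: [[-0.091, 0.996, 0.0], [0.996, 0.091, 0.0], [0.0, 0.0, -1.0]]
force: [3.0, -1.8, 4.2]
finger_gap: 0.0271
grip_force: 61.8
```

Request:
{"op": "move_arm", "data": {
  "commands": [1,2,0,0,0,1,4,0,0,0,1,6,0,0,0,1,8,0,0,0]
}}

```text
t: 10.08
tcp_pos: [0.5652, 0.0178, 0.0734]
orientation: [[-0.091, 0.996, 0.0], [0.996, 0.091, -0.0], [-0.0, 0.0, -1.0]]
force: [2.7, -6.8, 4.8]
finger_gap: 0.0266
grip_force: 61.9
```

Request:
{"op": "move_arm", "data": {
  "commands": [1,2,0,0,0,1,4,0,0,0,1,6,0,0,0,1,8,0,0,0]
}}

```text
t: 10.42
tcp_pos: [0.5645, 0.0257, 0.0734]
orientation: [[-0.091, 0.996, 0.001], [0.996, 0.091, -0.001], [-0.001, 0.0, -1.0]]
force: [3.2, -5.8, 4.8]
finger_gap: 0.0271
grip_force: 61.9
```

Request:
{"op": "move_arm", "data": {
  "commands": [1,2,0,0,0,1,4,0,0,0,1,6,0,0,0,1,8,0,0,0]
}}

```text
t: 10.75
tcp_pos: [0.5638, 0.0339, 0.0734]
orientation: [[-0.091, 0.996, 0.001], [0.996, 0.091, -0.0], [-0.0, 0.001, -1.0]]
force: [2.9, -3.1, 4.5]
finger_gap: 0.0271
grip_force: 62.0
```

Request:
{"op": "move_arm", "data": {
  "commands": [1,2,0,0,0,1,4,0,0,0,1,6,0,0,0,1,8,0,0,0]
}}

```text
t: 11.08
tcp_pos: [0.5631, 0.0422, 0.0734]
orientation: [[-0.091, 0.996, 0.001], [0.996, 0.091, 0.0], [0.0, 0.001, -1.0]]
force: [4.0, -1.1, 4.7]
finger_gap: 0.027
grip_force: 61.9
```

Request:
{"op": "move_arm", "data": {
  "commands": [1,2,0,0,0,1,4,0,0,0,1,6,0,0,0,1,8,0,0,0]
}}

```text
t: 11.42
tcp_pos: [0.5624, 0.0502, 0.0734]
orientation: [[-0.091, 0.996, 0.001], [0.996, 0.091, 0.0], [0.0, 0.001, -1.0]]
force: [5.1, -1.4, 6.0]
finger_gap: 0.0273
grip_force: 61.8
```

Request:
{"op": "move_arm", "data": {
  "commands": [1,2,0,0,0,1,4,0,0,0,1,6,0,0,0,1,8,0,0,0]
}}

```text
t: 11.75
tcp_pos: [0.5616, 0.0582, 0.0734]
orientation: [[-0.091, 0.996, 0.001], [0.996, 0.091, 0.0], [0.0, 0.001, -1.0]]
force: [5.2, -0.4, 4.3]
finger_gap: 0.0273
grip_force: 61.8
```

Request:
{"op": "move_arm", "data": {
  "commands": [1,2,0,0,0,1,4,0,0,0,1,6,0,0,0,1,8,0,0,0]
}}

```text
t: 12.08
tcp_pos: [0.561, 0.0661, 0.0734]
orientation: [[-0.091, 0.996, 0.001], [0.996, 0.091, 0.0], [0.0, 0.001, -1.0]]
force: [5.5, -1.1, 4.2]
finger_gap: 0.0269
grip_force: 61.9
```

Request:
{"op": "move_arm", "data": {
  "commands": [1,2,0,0,0,1,4,0,0,0,1,6,0,0,0,1,8,0,0,0]
}}

```text
t: 12.42
tcp_pos: [0.5603, 0.0741, 0.0734]
orientation: [[-0.091, 0.996, 0.001], [0.996, 0.091, 0.0], [0.0, 0.001, -1.0]]
force: [5.3, -1.9, 4.9]
finger_gap: 0.0269
grip_force: 61.8
```

Request:
{"op": "move_arm", "data": {
  "commands": [1,2,0,0,0,1,4,0,0,0,1,6,0,0,0,1,8,0,0,0]
}}

```text
t: 12.75
tcp_pos: [0.5596, 0.082, 0.0734]
orientation: [[-0.091, 0.996, 0.001], [0.996, 0.091, 0.0], [0.0, 0.001, -1.0]]
force: [5.7, -0.1, 4.2]
finger_gap: 0.0267
grip_force: 61.8
```

Request:
{"op": "move_arm", "data": {
  "commands": [1,2,0,0,0,1,4,0,0,0,1,6,0,0,0,1,8,0,0,0]
}}

```text
t: 13.08
tcp_pos: [0.5589, 0.09, 0.0734]
orientation: [[-0.091, 0.996, 0.001], [0.996, 0.091, 0.0], [0.0, 0.001, -1.0]]
force: [5.6, -0.4, 4.1]
finger_gap: 0.0267
grip_force: 61.8
```

Request:
{"op": "move_arm", "data": {
  "commands": [1,2,0,0,0,1,4,0,0,0,1,6,0,0,0,1,8,0,0,0]
}}

```text
t: 13.42
tcp_pos: [0.5582, 0.0979, 0.0734]
orientation: [[-0.091, 0.996, 0.001], [0.996, 0.091, 0.0], [0.0, 0.001, -1.0]]
force: [6.4, -0.1, 3.8]
finger_gap: 0.0267
grip_force: 61.8
```

Request:
{"op": "move_arm", "data": {
  "commands": [1,2,0,0,0,1,4,0,0,0,1,6,0,0,0,1,8,0,0,0]
}}

```text
t: 13.75
tcp_pos: [0.5575, 0.1059, 0.0734]
orientation: [[-0.091, 0.996, 0.001], [0.996, 0.091, 0.0], [0.0, 0.001, -1.0]]
force: [6.5, -0.9, 4.0]
finger_gap: 0.0269
grip_force: 61.8
```

Request:
{"op": "move_arm", "data": {
  "commands": [1,2,0,0,0,1,4,0,0,0,1,6,0,0,0,1,8,0,0,0]
}}

```text
t: 14.08
tcp_pos: [0.5569, 0.1139, 0.0734]
orientation: [[-0.091, 0.996, 0.001], [0.996, 0.091, 0.0], [0.0, 0.001, -1.0]]
force: [7.0, -0.9, 4.0]
finger_gap: 0.0268
grip_force: 61.8
```

Request:
{"op": "move_arm", "data": {
  "commands": [1,2,0,0,0,1,4,0,0,0,1,6,0,0,0,1,8,0,0,0]
}}

```text
t: 14.42
tcp_pos: [0.5562, 0.1219, 0.0734]
orientation: [[-0.091, 0.996, 0.001], [0.996, 0.091, 0.0], [0.0, 0.001, -1.0]]
force: [7.5, 0.4, 3.5]
finger_gap: 0.0267
grip_force: 61.7
```

Request:
{"op": "move_arm", "data": {
  "commands": [1,2,0,0,0,1,4,0,0,0,1,6,1,0,0,1,8,1,0,0,1,9,1,0,0,1,10,1,0,0]
}}

```text
t: 14.92
tcp_pos: [0.5553, 0.1319, 0.0734]
orientation: [[-0.091, 0.996, -0.001], [0.996, 0.091, 0.0], [0.0, -0.0, -1.0]]
force: [2.2, -1.6, 7.1]
finger_gap: 0.0268
grip_force: 62.2
```

Request:
{"op": "move_arm", "data": {
  "commands": [1,1,0,0,0,1,2,0,0,0,1,3,0,0,0,1,4,0,0,0]
}}

```text
t: 15.25
tcp_pos: [0.555, 0.1358, 0.0734]
orientation: [[-0.091, 0.996, -0.0], [0.996, 0.091, -0.0], [0.0, -0.0, -1.0]]
force: [2.3, -1.2, 6.3]
finger_gap: 0.0267
grip_force: 62.1
```

Request:
{"op": "move_arm", "data": {
  "commands": [1,1,0,0,0,1,2,0,0,0,1,3,0,0,0]
}}

```text
t: 15.5
tcp_pos: [0.5547, 0.1388, 0.0734]
orientation: [[-0.091, 0.996, -0.0], [0.996, 0.091, -0.0], [0.0, -0.0, -1.0]]
force: [1.7, -0.9, 7.1]
finger_gap: 0.0268
grip_force: 62.1
```

Request:
{"op": "move_arm", "data": {
  "commands": [1,1,0,0,0,1,2,0,0,0]
}}

```text
t: 15.67
tcp_pos: [0.5546, 0.1408, 0.0734]
orientation: [[-0.091, 0.996, -0.0], [0.996, 0.091, -0.0], [0.0, -0.0, -1.0]]
force: [3.0, -2.6, 6.2]
finger_gap: 0.0268
grip_force: 62.1
```

Request:
{"op": "move_arm", "data": {
  "commands": [1,1,0,0,0,1,2,0,0,0]
}}

```text
t: 15.83
tcp_pos: [0.5544, 0.1427, 0.0734]
orientation: [[-0.091, 0.996, -0.0], [0.996, 0.091, -0.0], [0.0, -0.0, -1.0]]
force: [2.1, -0.3, 7.1]
finger_gap: 0.0273
grip_force: 62.1
```

Request:
{"op": "move_arm", "data": {
  "commands": [1,1,0,0,0]
}}

```text
t: 15.92
tcp_pos: [0.5543, 0.1438, 0.0734]
orientation: [[-0.091, 0.996, -0.0], [0.996, 0.091, 0.0], [0.0, -0.0, -1.0]]
force: [2.0, -1.0, 7.2]
finger_gap: 0.0268
grip_force: 62.1
```

Request:
{"op": "move_arm", "data": {
  "commands": [1,1,0,0,0]
}}

```text
t: 16.0
tcp_pos: [0.5542, 0.1447, 0.0734]
orientation: [[-0.091, 0.996, -0.0], [0.996, 0.091, 0.0], [0.0, -0.0, -1.0]]
force: [2.9, -1.9, 7.1]
finger_gap: 0.0267
grip_force: 62.1
```

Request:
{"op": "move_arm", "data": {
  "commands": [1,1,0,0,0]
}}

```text
t: 16.08
tcp_pos: [0.5541, 0.1457, 0.0734]
orientation: [[-0.091, 0.996, -0.0], [0.996, 0.091, 0.0], [0.0, -0.0, -1.0]]
force: [2.7, -1.5, 6.9]
finger_gap: 0.0268
grip_force: 62.1
```

Request:
{"op": "move_arm", "data": {
  "commands": [1,1,0,0,0]
}}

```text
t: 16.17
tcp_pos: [0.5541, 0.1467, 0.0734]
orientation: [[-0.091, 0.996, -0.0], [0.996, 0.091, -0.0], [0.0, -0.0, -1.0]]
force: [1.6, -1.9, 6.4]
finger_gap: 0.0269
grip_force: 62.1
```

Request:
{"op": "move_arm", "data": {
  "commands": [1,1,0,0,0]
}}

```text
t: 16.25
tcp_pos: [0.554, 0.1477, 0.0734]
orientation: [[-0.091, 0.996, -0.0], [0.996, 0.091, -0.0], [0.0, -0.0, -1.0]]
force: [3.2, -0.8, 6.9]
finger_gap: 0.0267
grip_force: 62.1
```

Request:
{"op": "move_arm", "data": {
  "commands": [1,1,0,0,0]
}}

```text
t: 16.33
tcp_pos: [0.5539, 0.1487, 0.0734]
orientation: [[-0.091, 0.996, -0.0], [0.996, 0.091, 0.0], [0.0, -0.0, -1.0]]
force: [1.4, -1.2, 7.3]
finger_gap: 0.0266
grip_force: 62.1
```

Request:
{"op": "move_arm", "data": {
  "commands": [1,1,0,0,0]
}}

```text
t: 16.42
tcp_pos: [0.5538, 0.1497, 0.0734]
orientation: [[-0.091, 0.996, -0.0], [0.996, 0.091, 0.0], [0.0, -0.0, -1.0]]
force: [3.2, -0.8, 5.9]
finger_gap: 0.0268
grip_force: 62.1
```

Request:
{"op": "move_arm", "data": {
  "commands": [1,1,0,0,0]
}}

```text
t: 16.5
tcp_pos: [0.5537, 0.1507, 0.0734]
orientation: [[-0.091, 0.996, -0.0], [0.996, 0.091, 0.0], [0.0, -0.0, -1.0]]
force: [2.9, -0.2, 6.7]
finger_gap: 0.027
grip_force: 62.1
```

Request:
{"op": "move_arm", "data": {
  "commands": [1,1,0,0,0]
}}

```text
t: 16.58
tcp_pos: [0.5536, 0.1514, 0.0734]
orientation: [[-0.091, 0.996, -0.0], [0.996, 0.091, -0.001], [-0.0, -0.0, -1.0]]
force: [3.9, -9.8, 7.1]
finger_gap: 0.0268
grip_force: 62.1
```

Request:
{"op": "move_arm", "data": {
  "commands": [1,1,0,0,0]
}}

```text
t: 16.67
tcp_pos: [0.5536, 0.1517, 0.0734]
orientation: [[-0.092, 0.996, -0.0], [0.996, 0.092, -0.002], [-0.001, -0.001, -1.0]]
force: [3.5, -17.4, 7.5]
finger_gap: 0.0269
grip_force: 62.1
```

```bash
python3 -c "
from h import *
s=state();print(s['force'],s['tcp_pos'])
d=cam('top'); cv2.imwrite('pics/t2.png',cv2.resize(d['img'][170:290,205:365],None,fx=5,fy=5,interpolation=cv2.INTER_CUBIC))"
```

```text
[  3.48049722 -17.40355526   7.52983454] [0.5536405  0.15168799 0.07338005]
```

View pics/t2.png

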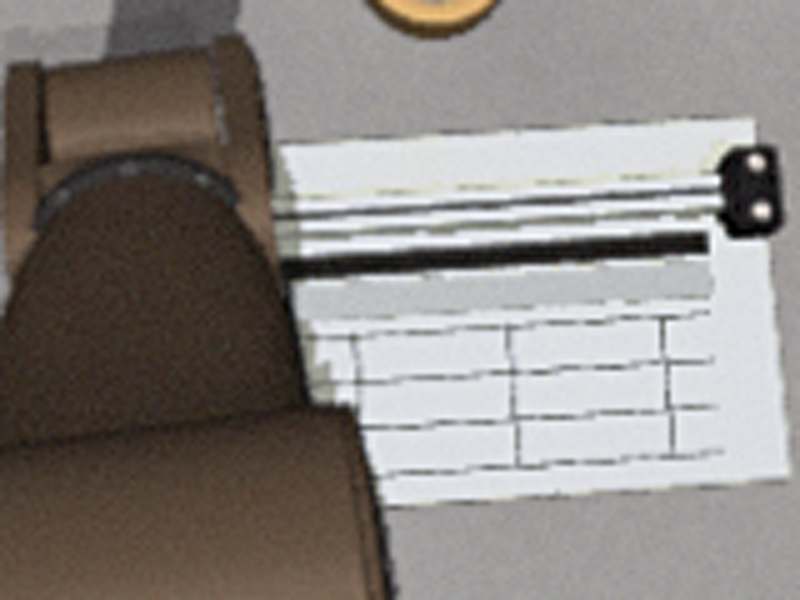

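Request:
{"op": "move_arm", "data": {
  "commands": [1,0,0,0,0,1,0,0,0,0]
}}

```text
t: 16.88
tcp_pos: [0.5536, 0.1516, 0.0734]
orientation: [[-0.091, 0.996, -0.0], [0.996, 0.091, -0.001], [-0.001, -0.001, -1.0]]
force: [3.8, -10.9, 7.9]
finger_gap: 0.0264
grip_force: 62.2
```

Request:
{"op": "move_arm", "data": {
  "commands": [1,-1,0,0,0]
}}

```text
t: 16.97
tcp_pos: [0.5537, 0.1512, 0.0734]
orientation: [[-0.091, 0.996, -0.0], [0.996, 0.091, -0.0], [-0.0, -0.0, -1.0]]
force: [2.4, -0.5, 7.1]
finger_gap: 0.0266
grip_force: 62.1
```

Request:
{"op": "move_arm", "data": {
  "commands": [1,-1,0,0,0]
}}

```text
t: 17.05
tcp_pos: [0.5537, 0.1506, 0.0734]
orientation: [[-0.091, 0.996, -0.0], [0.996, 0.091, 0.0], [0.0, -0.0, -1.0]]
force: [3.2, 1.9, 6.6]
finger_gap: 0.0271
grip_force: 62.0
```

Request:
{"op": "move_arm", "data": {
  "commands": [1,-1,0,0,0]
}}

```text
t: 17.13
tcp_pos: [0.5538, 0.1498, 0.0734]
orientation: [[-0.091, 0.996, -0.0], [0.996, 0.091, 0.0], [0.0, -0.0, -1.0]]
force: [2.5, 2.4, 7.0]
finger_gap: 0.0269
grip_force: 62.1
```

Request:
{"op": "move_arm", "data": {
  "commands": [1,-1,0,0,0]
}}

```text
t: 17.22
tcp_pos: [0.5539, 0.1489, 0.0734]
orientation: [[-0.091, 0.996, -0.0], [0.996, 0.091, 0.0], [0.0, -0.0, -1.0]]
force: [3.3, 2.3, 6.7]
finger_gap: 0.0269
grip_force: 62.1
```

Left stop felt at y≈0.151. Next I'll run right, sampling closely around the spot.

Request:
{"op": "move_arm", "data": {
  "commands": [1,-2,0,0,0,1,-5,0,0,0,1,-8,0,0,0,1,-11,0,0,0,1,-14,0,0,0,1,-17,0,0,0,1,-20,0,0,0,1,-23,0,0,0]
}}

```text
t: 17.88
tcp_pos: [0.5558, 0.126, 0.0734]
orientation: [[-0.091, 0.996, -0.001], [0.996, 0.091, 0.0], [0.0, -0.001, -1.0]]
force: [2.1, 2.0, 7.2]
finger_gap: 0.027
grip_force: 62.1
```

Request:
{"op": "move_arm", "data": {
  "commands": [1,-3,0,0,0,1,-6,0,0,0,1,-9,0,0,0,1,-12,0,0,0,1,-15,0,0,0,1,-18,0,0,0,1,-21,0,0,0,1,-24,0,0,0]
}}

```text
t: 18.55
tcp_pos: [0.5579, 0.1021, 0.0734]
orientation: [[-0.091, 0.996, -0.001], [0.996, 0.091, 0.0], [0.0, -0.001, -1.0]]
force: [2.0, 1.8, 6.7]
finger_gap: 0.0265
grip_force: 62.2
```

Request:
{"op": "move_arm", "data": {
  "commands": [1,-3,0,0,0,1,-6,0,0,0,1,-9,0,0,0,1,-12,0,0,0,1,-15,0,0,0,1,-18,0,0,0,1,-21,0,0,0,1,-24,0,0,0]
}}

```text
t: 19.22
tcp_pos: [0.56, 0.0783, 0.0734]
orientation: [[-0.091, 0.996, -0.001], [0.996, 0.091, 0.0], [0.001, -0.001, -1.0]]
force: [1.0, 2.0, 8.1]
finger_gap: 0.027
grip_force: 62.3
```

Request:
{"op": "move_arm", "data": {
  "commands": [1,-3,0,0,0,1,-6,0,0,0,1,-9,0,0,0,1,-12,0,0,0,1,-15,0,0,0,1,-18,0,0,0,1,-21,0,0,0,1,-24,0,0,0]
}}

```text
t: 19.88
tcp_pos: [0.5621, 0.0544, 0.0734]
orientation: [[-0.091, 0.996, -0.001], [0.996, 0.091, 0.001], [0.001, -0.001, -1.0]]
force: [-0.4, 1.1, 8.6]
finger_gap: 0.0269
grip_force: 62.3
```

Request:
{"op": "move_arm", "data": {
  "commands": [1,-2,0,0,0,1,-4,0,0,0,1,-6,0,0,0]
}}

```text
t: 20.13
tcp_pos: [0.5626, 0.0484, 0.0734]
orientation: [[-0.091, 0.996, -0.001], [0.996, 0.091, 0.0], [0.001, -0.001, -1.0]]
force: [0.1, 2.0, 8.5]
finger_gap: 0.0271
grip_force: 62.4
```

Request:
{"op": "move_arm", "data": {
  "commands": [1,-1,0,0,0,1,-2,0,0,0]
}}

```text
t: 20.3
tcp_pos: [0.5627, 0.0464, 0.0734]
orientation: [[-0.091, 0.996, -0.001], [0.996, 0.091, 0.001], [0.001, -0.001, -1.0]]
force: [-0.9, 1.8, 9.2]
finger_gap: 0.0272
grip_force: 62.4
```

Request:
{"op": "move_arm", "data": {
  "commands": [1,-1,0,0,0,1,-2,0,0,0]
}}

```text
t: 20.47
tcp_pos: [0.5629, 0.0445, 0.0734]
orientation: [[-0.091, 0.996, -0.001], [0.996, 0.091, 0.001], [0.001, -0.001, -1.0]]
force: [-0.8, 1.9, 8.9]
finger_gap: 0.0269
grip_force: 62.4
```

Request:
{"op": "move_arm", "data": {
  "commands": [1,-1,0,0,0,1,-2,0,0,0]
}}

```text
t: 20.63
tcp_pos: [0.5631, 0.0425, 0.0734]
orientation: [[-0.091, 0.996, -0.002], [0.996, 0.091, 0.001], [0.001, -0.001, -1.0]]
force: [0.2, 1.9, 8.2]
finger_gap: 0.0268
grip_force: 62.4
```

Request:
{"op": "move_arm", "data": {
  "commands": [1,-1,0,0,0,1,-2,0,0,0]
}}

```text
t: 20.8
tcp_pos: [0.5633, 0.0405, 0.0734]
orientation: [[-0.091, 0.996, -0.001], [0.996, 0.091, 0.001], [0.001, -0.001, -1.0]]
force: [-0.0, 1.3, 9.1]
finger_gap: 0.0272
grip_force: 62.4
```

Request:
{"op": "move_arm", "data": {
  "commands": [1,-1,0,0,0,1,-2,0,0,0]
}}

```text
t: 20.97
tcp_pos: [0.5634, 0.0386, 0.0734]
orientation: [[-0.091, 0.996, -0.002], [0.996, 0.091, 0.001], [0.001, -0.001, -1.0]]
force: [-0.3, 1.7, 9.0]
finger_gap: 0.0267
grip_force: 62.4
```

Request:
{"op": "move_arm", "data": {
  "commands": [1,-1,0,0,0,1,-2,0,0,0]
}}

```text
t: 21.13
tcp_pos: [0.5636, 0.0366, 0.0734]
orientation: [[-0.091, 0.996, -0.002], [0.996, 0.091, 0.001], [0.001, -0.002, -1.0]]
force: [-0.5, 2.3, 9.1]
finger_gap: 0.0268
grip_force: 62.4
```

Request:
{"op": "move_arm", "data": {
  "commands": [1,-1,0,0,0,1,-2,0,0,0]
}}

```text
t: 21.3
tcp_pos: [0.5637, 0.0349, 0.0734]
orientation: [[-0.091, 0.996, -0.002], [0.996, 0.091, 0.001], [0.001, -0.002, -1.0]]
force: [-0.9, 7.0, 8.5]
finger_gap: 0.0268
grip_force: 62.5
```

Request:
{"op": "move_arm", "data": {
  "commands": [1,-1,0,0,0,1,-2,0,0,0]
}}

```text
t: 21.47
tcp_pos: [0.5639, 0.0333, 0.0734]
orientation: [[-0.091, 0.996, -0.002], [0.996, 0.091, 0.001], [0.001, -0.002, -1.0]]
force: [-0.3, 7.8, 9.9]
finger_gap: 0.0268
grip_force: 62.5
```

Request:
{"op": "move_arm", "data": {
  "commands": [1,-1,0,0,0,1,-2,0,0,0]
}}

```text
t: 21.63
tcp_pos: [0.564, 0.0311, 0.0734]
orientation: [[-0.091, 0.996, -0.002], [0.996, 0.091, 0.001], [0.001, -0.002, -1.0]]
force: [-0.2, 6.8, 9.8]
finger_gap: 0.0271
grip_force: 62.5
```

Request:
{"op": "move_arm", "data": {
  "commands": [1,-1,0,0,0,1,-2,0,0,0]
}}

```text
t: 21.8
tcp_pos: [0.5642, 0.0292, 0.0734]
orientation: [[-0.091, 0.996, -0.002], [0.996, 0.091, 0.001], [0.001, -0.002, -1.0]]
force: [-0.8, 6.8, 9.6]
finger_gap: 0.0267
grip_force: 62.5
```

Request:
{"op": "move_arm", "data": {
  "commands": [1,-1,0,0,0,1,-2,0,0,0]
}}

```text
t: 21.97
tcp_pos: [0.5644, 0.0272, 0.0734]
orientation: [[-0.091, 0.996, -0.002], [0.996, 0.091, 0.001], [0.001, -0.002, -1.0]]
force: [-0.4, 5.9, 9.2]
finger_gap: 0.0264
grip_force: 62.5
```

Request:
{"op": "move_arm", "data": {
  "commands": [1,-1,0,0,0,1,-2,0,0,0]
}}

```text
t: 22.13
tcp_pos: [0.5646, 0.0252, 0.0734]
orientation: [[-0.091, 0.996, -0.002], [0.996, 0.091, 0.001], [0.001, -0.002, -1.0]]
force: [-0.9, 5.4, 9.0]
finger_gap: 0.0268
grip_force: 62.5
```

Request:
{"op": "move_arm", "data": {
  "commands": [1,-1,0,0,0,1,-2,0,0,0]
}}

```text
t: 22.3
tcp_pos: [0.5648, 0.0232, 0.0734]
orientation: [[-0.091, 0.996, -0.002], [0.996, 0.091, 0.001], [0.001, -0.002, -1.0]]
force: [-0.9, 6.0, 9.9]
finger_gap: 0.0266
grip_force: 62.5
```

Request:
{"op": "move_arm", "data": {
  "commands": [1,-1,0,0,0,1,-2,0,0,0]
}}

```text
t: 22.47
tcp_pos: [0.5649, 0.0212, 0.0734]
orientation: [[-0.091, 0.996, -0.002], [0.996, 0.091, 0.001], [0.001, -0.002, -1.0]]
force: [-0.9, 6.0, 10.4]
finger_gap: 0.0271
grip_force: 62.5
```

Request:
{"op": "move_arm", "data": {
  "commands": [1,-1,0,0,0,1,-2,0,0,0]
}}

```text
t: 22.63
tcp_pos: [0.5651, 0.0192, 0.0734]
orientation: [[-0.091, 0.996, -0.002], [0.996, 0.091, 0.001], [0.001, -0.002, -1.0]]
force: [-0.6, 6.4, 9.8]
finger_gap: 0.0266
grip_force: 62.5
```

Request:
{"op": "move_arm", "data": {
  "commands": [1,-1,0,0,0,1,-2,0,0,0]
}}

```text
t: 22.8
tcp_pos: [0.5653, 0.0171, 0.0734]
orientation: [[-0.091, 0.996, -0.002], [0.996, 0.091, 0.001], [0.001, -0.002, -1.0]]
force: [-0.4, 4.9, 9.9]
finger_gap: 0.0267
grip_force: 62.5
```

Request:
{"op": "move_arm", "data": {
  "commands": [1,-1,0,0,0,1,-2,0,0,0]
}}

```text
t: 22.97
tcp_pos: [0.5655, 0.015, 0.0734]
orientation: [[-0.091, 0.996, -0.002], [0.996, 0.091, 0.001], [0.001, -0.002, -1.0]]
force: [-1.5, 4.0, 10.5]
finger_gap: 0.0266
grip_force: 62.5
```

Request:
{"op": "move_arm", "data": {
  "commands": [1,-1,0,0,0,1,-2,0,0,0]
}}

```text
t: 23.13
tcp_pos: [0.5657, 0.013, 0.0734]
orientation: [[-0.091, 0.996, -0.002], [0.996, 0.091, 0.001], [0.001, -0.002, -1.0]]
force: [-1.2, 3.0, 9.3]
finger_gap: 0.027
grip_force: 62.5
```

Request:
{"op": "move_arm", "data": {
  "commands": [1,-1,0,0,0,1,-2,0,0,0]
}}

```text
t: 23.3
tcp_pos: [0.5658, 0.0109, 0.0734]
orientation: [[-0.091, 0.996, -0.002], [0.996, 0.091, 0.001], [0.001, -0.002, -1.0]]
force: [-1.3, 2.3, 9.2]
finger_gap: 0.0268
grip_force: 62.5
```

Request:
{"op": "move_arm", "data": {
  "commands": [1,-1,0,0,0,1,-2,0,0,0]
}}

```text
t: 23.47
tcp_pos: [0.566, 0.0087, 0.0734]
orientation: [[-0.091, 0.996, -0.002], [0.996, 0.091, 0.001], [0.001, -0.002, -1.0]]
force: [-1.8, 1.1, 9.2]
finger_gap: 0.027
grip_force: 62.5
```

Request:
{"op": "move_arm", "data": {
  "commands": [1,-1,0,0,0,1,-2,0,0,0]
}}

```text
t: 23.63
tcp_pos: [0.5662, 0.0067, 0.0734]
orientation: [[-0.091, 0.996, -0.002], [0.996, 0.091, 0.001], [0.001, -0.002, -1.0]]
force: [-1.5, 1.3, 9.6]
finger_gap: 0.0267
grip_force: 62.5
```

Request:
{"op": "move_arm", "data": {
  "commands": [1,-3,0,0,0,1,-6,0,-1,0,1,-9,0,-1,0,1,-12,0,-1,0,1,-15,0,-1,0,1,-18,0,-1,0,1,-21,0,-1,0,1,-24,0,-1,0]
}}

```text
t: 24.3
tcp_pos: [0.5684, -0.0179, 0.0735]
orientation: [[-0.091, 0.996, -0.003], [0.996, 0.091, 0.0], [0.001, -0.003, -1.0]]
force: [-2.4, 1.0, -12.6]
finger_gap: 0.0264
grip_force: 60.5
```

Request:
{"op": "move_arm", "data": {
  "commands": [1,-3,0,0,0,1,-6,0,0,0,1,-9,0,0,0,1,-12,0,0,0,1,-15,0,0,0,1,-18,0,0,0,1,-21,0,0,0,1,-24,0,0,0]
}}

```text
t: 24.97
tcp_pos: [0.5704, -0.0418, 0.0736]
orientation: [[-0.091, 0.996, -0.003], [0.996, 0.091, 0.001], [0.001, -0.003, -1.0]]
force: [-6.4, 2.1, -17.6]
finger_gap: 0.0266
grip_force: 60.1
```

Request:
{"op": "move_arm", "data": {
  "commands": [1,-3,0,0,0,1,-6,0,0,0,1,-9,0,0,0,1,-12,0,0,0,1,-15,0,0,0,1,-18,0,0,0,1,-21,0,0,0,1,-24,0,0,0]
}}

```text
t: 25.63
tcp_pos: [0.5725, -0.0657, 0.0736]
orientation: [[-0.091, 0.996, -0.003], [0.996, 0.091, 0.001], [0.001, -0.003, -1.0]]
force: [-5.4, 0.3, -16.4]
finger_gap: 0.0268
grip_force: 60.0
```

Request:
{"op": "move_arm", "data": {
  "commands": [1,-3,0,0,0,1,-6,0,0,0,1,-9,0,0,0,1,-12,0,0,0,1,-15,0,0,0,1,-18,0,0,0,1,-21,0,0,0,1,-24,0,0,0]
}}

```text
t: 26.3
tcp_pos: [0.5745, -0.0895, 0.0736]
orientation: [[-0.091, 0.996, -0.003], [0.996, 0.091, 0.001], [0.001, -0.003, -1.0]]
force: [-7.1, 1.3, -16.4]
finger_gap: 0.0266
grip_force: 60.1
```

Request:
{"op": "move_arm", "data": {
  "commands": [1,-3,0,0,0,1,-6,0,0,0,1,-9,0,0,0,1,-12,0,0,0,1,-15,0,0,0,1,-18,0,0,0,1,-21,0,0,0,1,-24,0,0,0]
}}

```text
t: 26.97
tcp_pos: [0.5766, -0.1134, 0.0735]
orientation: [[-0.091, 0.996, -0.004], [0.996, 0.091, 0.001], [0.001, -0.003, -1.0]]
force: [-8.5, 2.0, -16.1]
finger_gap: 0.0272
grip_force: 60.2
```

Request:
{"op": "move_arm", "data": {
  "commands": [1,-3,0,0,0,1,-6,-1,0.5,0,1,-9,-1,0.5,0,1,-12,-1,0.5,0,1,-15,-1,0.5,0,1,-18,-1,0.5,0,1,-21,-1,0.5,0,1,-24,-1,0.5,0]
}}

```text
t: 27.63
tcp_pos: [0.5787, -0.1375, 0.0736]
orientation: [[-0.091, 0.996, -0.001], [0.996, 0.091, 0.0], [0.001, -0.001, -1.0]]
force: [-6.4, 1.0, -13.7]
finger_gap: 0.0265
grip_force: 60.5
```

Request:
{"op": "move_arm", "data": {
  "commands": [1,-3,0,0,0,1,-6,0,0,0,1,-8,0,0,0,1,-10,0,0,0,1,-12,0,0,0,1,-14,0,0,0,1,-15,0,0,0,1,-16,0,0,0]
}}

```text
t: 28.3
tcp_pos: [0.5801, -0.1534, 0.0736]
orientation: [[-0.091, 0.996, -0.001], [0.996, 0.091, 0.0], [0.001, -0.001, -1.0]]
force: [-5.7, 1.0, -13.1]
finger_gap: 0.0269
grip_force: 60.6
```

Request:
{"op": "move_arm", "data": {
  "commands": [1,-1,0,0,0,1,-2,0,0,0,1,-3,0,0,0,1,-4,0,0,0,1,-5,0,0,0,1,-6,0,0,0,1,-7,0,0,0]
}}

```text
t: 28.88
tcp_pos: [0.5807, -0.1604, 0.0736]
orientation: [[-0.091, 0.996, -0.002], [0.996, 0.091, 0.0], [0.001, -0.002, -1.0]]
force: [-5.7, 1.1, -12.6]
finger_gap: 0.0269
grip_force: 60.6
```

Request:
{"op": "move_arm", "data": {
  "commands": [1,-1,0,0,0,1,-2,0,0,0,1,-3,0,0,0]
}}

```text
t: 29.13
tcp_pos: [0.5809, -0.1633, 0.0735]
orientation: [[-0.091, 0.996, -0.002], [0.996, 0.091, 0.0], [0.001, -0.002, -1.0]]
force: [-7.3, 1.7, -13.2]
finger_gap: 0.0268
grip_force: 60.6
```

Request:
{"op": "move_arm", "data": {
  "commands": [1,-1,0,0,0]
}}

```text
t: 29.22
tcp_pos: [0.581, -0.1643, 0.0735]
orientation: [[-0.091, 0.996, -0.002], [0.996, 0.091, 0.0], [0.001, -0.002, -1.0]]
force: [-5.9, 1.8, -13.1]
finger_gap: 0.0266
grip_force: 60.6
```

Request:
{"op": "move_arm", "data": {
  "commands": [1,-1,0,0,0]
}}

```text
t: 29.3
tcp_pos: [0.5811, -0.1653, 0.0735]
orientation: [[-0.091, 0.996, -0.002], [0.996, 0.091, 0.0], [0.001, -0.002, -1.0]]
force: [-6.6, 0.8, -12.4]
finger_gap: 0.0269
grip_force: 60.6
```

Request:
{"op": "move_arm", "data": {
  "commands": [1,-1,0,0,0]
}}

```text
t: 29.38
tcp_pos: [0.5812, -0.1663, 0.0736]
orientation: [[-0.091, 0.996, -0.002], [0.996, 0.091, 0.0], [0.001, -0.002, -1.0]]
force: [-6.8, 1.3, -12.1]
finger_gap: 0.0268
grip_force: 60.6
```

Request:
{"op": "move_arm", "data": {
  "commands": [1,-1,0,0,0]
}}

```text
t: 29.47
tcp_pos: [0.5813, -0.1673, 0.0735]
orientation: [[-0.091, 0.996, -0.002], [0.996, 0.091, 0.0], [0.001, -0.002, -1.0]]
force: [-6.8, 0.4, -12.5]
finger_gap: 0.0268
grip_force: 60.6
```

Request:
{"op": "move_arm", "data": {
  "commands": [1,-1,0,0,0]
}}

```text
t: 29.55
tcp_pos: [0.5814, -0.1683, 0.0736]
orientation: [[-0.091, 0.996, -0.002], [0.996, 0.091, 0.0], [0.001, -0.002, -1.0]]
force: [-6.4, 3.4, -11.9]
finger_gap: 0.0265
grip_force: 60.7
```

Request:
{"op": "move_arm", "data": {
  "commands": [1,-1,0,0,0]
}}

```text
t: 29.63
tcp_pos: [0.5813, -0.1687, 0.0735]
orientation: [[-0.091, 0.996, -0.002], [0.996, 0.091, 0.002], [0.002, -0.002, -1.0]]
force: [-5.7, 10.8, -10.4]
finger_gap: 0.0272
grip_force: 60.9
```

Request:
{"op": "move_arm", "data": {
  "commands": [1,0,0,0,0]
}}

```text
t: 29.72
tcp_pos: [0.5813, -0.1686, 0.0736]
orientation: [[-0.091, 0.996, -0.002], [0.996, 0.091, 0.002], [0.002, -0.002, -1.0]]
force: [-6.2, 5.5, -11.4]
finger_gap: 0.027
grip_force: 60.8
```

Right stop felt at y≈-0.168; the 319 mm between contacts agrees with the stated travel. The spot's middle is at TCP y≈0.0234, so I'll go back there.

Request:
{"op": "move_arm", "data": {
  "commands": [1,2,0,0,0,1,5,0,0.5,0,1,8,0,0.5,0,1,11,0,0.5,0,1,14,0,0.5,0,1,17,0,0.5,0,1,20,0,0.5,0,1,23,0,0.5,0]
}}

```text
t: 30.38
tcp_pos: [0.5795, -0.1468, 0.0735]
orientation: [[-0.091, 0.996, -0.001], [0.996, 0.091, -0.0], [-0.0, -0.001, -1.0]]
force: [-7.9, -1.8, -8.7]
finger_gap: 0.0268
grip_force: 61.1
```

Request:
{"op": "move_arm", "data": {
  "commands": [1,3,0,0,0,1,6,0,0,0,1,9,0,0,0,1,12,0,0,0,1,15,0,0,0,1,18,0,0,0,1,21,0,0,0,1,24,0,0,0]
}}

```text
t: 31.05
tcp_pos: [0.5774, -0.1228, 0.0735]
orientation: [[-0.091, 0.996, -0.001], [0.996, 0.091, -0.0], [-0.0, -0.001, -1.0]]
force: [-6.1, -2.5, -9.4]
finger_gap: 0.027
grip_force: 61.0
```

Request:
{"op": "move_arm", "data": {
  "commands": [1,3,0,0,0,1,6,0,0,0,1,9,0,0,0,1,12,0,0,0,1,15,0,0,0,1,18,0,0,0,1,21,0,0,0,1,24,0,0,0]
}}

```text
t: 31.72
tcp_pos: [0.5754, -0.0989, 0.0735]
orientation: [[-0.091, 0.996, -0.001], [0.996, 0.091, -0.0], [-0.0, -0.001, -1.0]]
force: [-6.4, -2.7, -9.6]
finger_gap: 0.0267
grip_force: 61.0
```

Request:
{"op": "move_arm", "data": {
  "commands": [1,3,0,0,0,1,6,0,0,0,1,9,0,0,0,1,12,0,0,0,1,15,0,0,0,1,18,0,0,0,1,21,0,0,0,1,24,0,0,0]
}}

```text
t: 32.38
tcp_pos: [0.5733, -0.075, 0.0735]
orientation: [[-0.091, 0.996, -0.0], [0.996, 0.091, -0.0], [-0.0, -0.0, -1.0]]
force: [-5.9, -1.9, -10.6]
finger_gap: 0.0268
grip_force: 60.9
```

Request:
{"op": "move_arm", "data": {
  "commands": [1,3,0,0,0,1,6,0,0,0,1,9,0,0,0,1,12,0,0,0,1,15,0,0,0,1,18,0,0,0,1,21,0,0,0,1,24,0,0,0]
}}

```text
t: 33.05
tcp_pos: [0.5712, -0.051, 0.0735]
orientation: [[-0.091, 0.996, -0.0], [0.996, 0.091, -0.0], [-0.0, -0.0, -1.0]]
force: [-6.2, -2.2, -9.9]
finger_gap: 0.027
grip_force: 60.9
```

Request:
{"op": "move_arm", "data": {
  "commands": [1,3,0,0,0,1,6,0,0,0,1,9,0,0,0,1,12,0,0,0,1,15,0,0,0,1,18,0,0,0,1,21,0,0,0,1,24,0,0,0]
}}

```text
t: 33.72
tcp_pos: [0.5692, -0.0271, 0.0735]
orientation: [[-0.091, 0.996, 0.0], [0.996, 0.091, -0.0], [-0.0, 0.0, -1.0]]
force: [-4.5, -2.2, -11.1]
finger_gap: 0.0266
grip_force: 60.8
```

Request:
{"op": "move_arm", "data": {
  "commands": [1,3,0,0,0,1,6,0,0,0,1,9,0,0,0,1,12,0,0,0,1,15,0,0,0,1,18,0,0,0,1,21,0,0,0,1,24,0,0,0]
}}

```text
t: 34.38
tcp_pos: [0.567, -0.0028, 0.0735]
orientation: [[-0.091, 0.996, 0.0], [0.996, 0.091, -0.0], [-0.0, 0.0, -1.0]]
force: [-4.2, -1.3, -8.6]
finger_gap: 0.0266
grip_force: 61.1
```

Request:
{"op": "move_arm", "data": {
  "commands": [1,2,0,0,0,1,4,0,0,0,1,6,0,0,0,1,8,0,0,0,1,10,0,0,0]
}}

```text
t: 34.8
tcp_pos: [0.5662, 0.0073, 0.0735]
orientation: [[-0.091, 0.996, 0.0], [0.996, 0.091, 0.0], [-0.0, 0.0, -1.0]]
force: [-4.6, -1.8, -6.7]
finger_gap: 0.0269
grip_force: 61.4
```

Request:
{"op": "move_arm", "data": {
  "commands": [1,1,0,0,0,1,2,0,0,0]
}}

```text
t: 34.97
tcp_pos: [0.566, 0.0092, 0.0735]
orientation: [[-0.091, 0.996, 0.001], [0.996, 0.091, 0.0], [-0.0, 0.001, -1.0]]
force: [-4.0, -2.3, -6.5]
finger_gap: 0.0273
grip_force: 61.5
```

Request:
{"op": "move_arm", "data": {
  "commands": [1,1,0,0,0,1,2,0,0,0]
}}

```text
t: 35.13
tcp_pos: [0.5659, 0.0111, 0.0735]
orientation: [[-0.091, 0.996, 0.001], [0.996, 0.091, -0.0], [-0.0, 0.001, -1.0]]
force: [-3.7, -3.3, -4.5]
finger_gap: 0.0268
grip_force: 61.7
```

Request:
{"op": "move_arm", "data": {
  "commands": [1,1,0,0,0,1,2,0,0,0]
}}

```text
t: 35.3
tcp_pos: [0.5657, 0.0127, 0.0735]
orientation: [[-0.091, 0.996, 0.001], [0.996, 0.091, -0.001], [-0.001, 0.001, -1.0]]
force: [-3.9, -7.5, -4.0]
finger_gap: 0.0272
grip_force: 61.6
```

Request:
{"op": "move_arm", "data": {
  "commands": [1,1,0,0,0,1,2,0,0,0,1,3,0,0,0,1,4,0,0,0,1,5,0,0,0,1,6,0,0,0]
}}

```text
t: 35.8
tcp_pos: [0.5652, 0.0185, 0.0735]
orientation: [[-0.091, 0.996, 0.001], [0.996, 0.091, -0.001], [-0.001, 0.001, -1.0]]
force: [-4.9, -6.7, -4.5]
finger_gap: 0.027
grip_force: 61.7
```

Request:
{"op": "move_arm", "data": {
  "commands": [1,1,0,0,0,1,2,0,0,0,1,3,0,0,0,1,3.5,0,0,0,1,3.5,0,0,0,1,3.5,0,0,0]
}}

```text
t: 36.3
tcp_pos: [0.5649, 0.0224, 0.0735]
orientation: [[-0.091, 0.996, 0.001], [0.996, 0.091, -0.0], [-0.0, 0.001, -1.0]]
force: [-4.3, -3.6, -4.8]
finger_gap: 0.0269
grip_force: 61.7
```

Request:
{"op": "move_arm", "data": {
  "commands": [1,0.6,0,0,0,1,1.2,-0.5,0,0,1,1.2,-1,0,0,1,1.2,-1,0,0]
}}

```text
t: 36.63
tcp_pos: [0.5647, 0.0235, 0.0735]
orientation: [[-0.091, 0.996, 0.003], [0.996, 0.091, -0.0], [-0.0, 0.003, -1.0]]
force: [4.0, -2.3, -8.8]
finger_gap: 0.0268
grip_force: 61.2
```

Request:
{"op": "move_arm", "data": {
  "commands": [0.6,0,0,0,0,0.5,0,0,0,0,0.4,0,0,0,0,0.2,0,0,0,0,0,0,0,0,0,0,0,0,0,0,0,0,0,0,0]
}}

```text
t: 37.22
tcp_pos: [0.5636, 0.0237, 0.0734]
orientation: [[-0.091, 0.996, 0.0], [0.996, 0.091, 0.0], [0.0, 0.0, -1.0]]
force: [0.5, 0.1, -0.9]
finger_gap: 0.0856
grip_force: 0.0
```

Request:
{"op": "move_arm", "data": {
  "commands": [0,0,0,0,0,0,0,0,-5,0,0,0,0,-12,0,0,0,0,-25,0,0,0,0,-40,0,0,0,0,-55,0,0,0,0,-70,0,0,0,0,-85,0]
}}

```text
t: 37.88
tcp_pos: [0.5635, 0.0236, 0.1598]
orientation: [[-0.091, 0.996, 0.001], [0.996, 0.091, 0.0], [-0.0, 0.001, -1.0]]
force: [1.3, 1.1, -0.3]
finger_gap: 0.0854
grip_force: 0.0
```

Request:
{"op": "move_arm", "data": {
  "commands": [0,0,0,-15,0,0,0,0,-30,0,0,0,0,-45,0,0,0,0,-60,0,0,0,0,-70,0,0,0,0,-75,0,0,0,0,-75,0]
}}

```text
t: 38.47
tcp_pos: [0.5637, 0.0236, 0.2345]
orientation: [[-0.091, 0.996, 0.002], [0.996, 0.091, -0.0], [-0.0, 0.002, -1.0]]
force: [0.8, -0.8, -0.7]
finger_gap: 0.0849
grip_force: 0.0
```

```bash
python3 -c "
from h import *
d=cam('scene'); cv2.imwrite('pics/s3.png',cv2.resize(d['img'][120:300,90:310],None,fx=3,fy=3))"
```

```text
(no output)
```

View pics/s3.png

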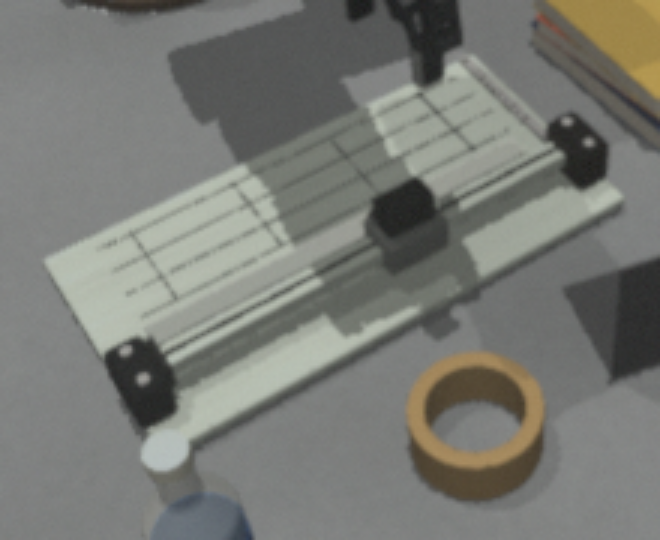

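The head is standing free on the rail at about (405,225) in the crop. The gripper is well clear and the bystanders haven't moved.

```bash
python3 -c "
from h import *
print(manip.finish_job())"
```

```text
the job is handed in; nothing more can be done
None
```

I ran the head gently to the left stop, then through its full travel to the right stop, and left it released about 128 mm from the left stop, in the middle of the tight spot (about 115 to 141 mm); nothing else was touched, and the job is handed in.

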